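Shut a knobless water valve with locking pliers

ROBOT

A 7-joint arm with a two-finger parallel gripper is mounted at the origin on a cart in front of the work surface, level with it; the furniture and walls round the work are solid. World frame = base frame: x ahead of the robot, y to its left, z up, the work surface at z = 0. Lengths are in m, angles in rad, forces in N, time in s.
With the tool pointing down it reaches from about 0.4 to 0.85 m from the base axis. Payload 10.4 kg.
Tool frame: the origin (TCP) lies on the centre line of the jaws, within the pads' length; the fingertips stand 8 mm ahead of it and the grasp point (between the pads) lies 11 mm behind it (r.finger_overhang is the distance from the TCP to the fingertips, in m); z points along the fingers, y is the line along which they close (so a half turn about z gives the same grasp; the last joint's range is limited). The gripper opens to 87 mm and grips with 3 to 60 N. Pads are 19 mm wide; open, the fingers measure 117 mm over their backs; the gripper's body (75 mm by 190 mm) begins 51 mm behind the grasp point.
Start: joints at [-1.184, 0.332, -0.065, 1.46, 0.022, 1.35, -0.088], TCP at [0.249, 0.573, 0.231] pointing down, gripper open.
Joint ranges: [-2.6, 2.6], [-0.5, 2.12], [-1.47, 1.34], [0.16, 2.42], [-1.27, 4.41], [0.06, 2.06], [-2.6, 2.6]. Speed limits (rad/s): [2.22, 2.22, 2.79, 2.79, 3.14, 3.14, 3.14].

INTERFACE

Orientations are given as a unit quaternion [x, y, z, w].
In Python, from bench import r, vision gives the robot as it stands.
- The arm moves only by the tool drive_tool, never from a script. Its argument "series" is a list of rows, each a list of 2 entries, a list of its own where there are three numbers: the shift along the world's x, y, z in cm, then the turn about the world's z in degrees. A call has exactly 10 rows; each row shifts and turns the commanded pose from where the row before left it; what a row does not reach is not made up. A row lasts 1/8 s, in which the tool goes at most 62.5 mm and 10.7 degrees, less where a joint would pass 70% of its speed; a pose out of reach is approached as far as the arm can. A call with a gripper value outside its range is refused whole. "hand" is the closure, from 0 (fully open) to 1 (shut), set as the call begins (left out, the last holds). The fingers move at their own pace and stop on an object; "newtons" is the grip in N (left out, the last holds). Time passes only in rows, so rows that do not move let the fingers close, or fill a call up. It gives the time, the measured TCP pose, the force, the opening and the grip force at its end, in the units of the state.
- r.read_state(): the state, without advancing time (a new reading comes with each control period).
- vision.camera(name): name is "scene" or "top" or "wrist"; returns a dict with "color" (400x640x3 uint8, red, green, blue), "intrinsics" (3x3 intrinsics, pixels), "k1" (the pictures are not rectified: a ray, as slopes to the right and down, at radius r is drawn at 1 + k1 r^2 times it, then the intrinsics apply), "R" (3x3) and "t" (3): a world point X has camera coordinates R X + t; the wrist camera has in their place "mount" (4x4, takes a point from camera to tool coordinates, whose origin is the TCP and whose axes are the flange's). Camera axes: x right, y down, z forward; pixel columns grow to the right and rows downward; lengths in m; the calibration is good to about 2 mm. A picture is of the moment at which its call begins: read the wrist's pose just before it. There is no depth.
- r.close_job(): hands the job in; it is judged then, once.
The state is a dict: "time": time; "joint_positions": joint angles; "joint_vel": joint speeds; "joint_torque": joint torques, N m; "ee_pos": TCP position; "eef_rot": TCP orientation; "ft_force": force on the tool from outside, world axes, zero at the start; "torque": the same for the moment, N m; "width": finger opening in m; "grip_force": force on a finger pad.
Only numpy, scipy, OpenCV 4.12 (cv2) and the standard library are available. Lean on these libraries where they do the work, as an engineer would, in place of code of your own. Each camera call takes 0.05 s, during which the arm holds its last target. There are 200 camera calls.

TASK

The knob has broken off the water valve of the pitcher rinser; locking pliers have been slipped over its bare square spindle, jaws still open. Squeeze the handles together until the pliers snap over centre and lock on the spindle, turn them clockwise (seen from above) until the valve is fully shut, without forcing the jaws to slip round the square once it stops, and let go. Then flick the red release lever toward the handle it sits in so that the jaws spring open round the spindle, and draw the pliers clear of it, leaving them open and flat on the counter; do not disturb the broken knob, the milk pitcher or the tape roll.

Things in the scene. Friction and masses are not known exactly. Their poses are not given: they have to be found in the camera images.
- valve (a joint): Angle of the brass spindle: 0 = fully shut (hard stop), grows as it is opened anticlockwise seen from above; starts about 0.95 to 1.12 rad open. It turns stiffly (about 0.15 N m) and stays where it is left.
- spindle_top (a point): Centre of the top of the valve's bare brass spindle, 28 mm above the counter. The spindle is upright, 12 mm square from 3 to 24 mm above the counter, with a small round tip above; z is up, x and y are square to its flats. It stands in a flat round steel rosette (48 mm across, under 3 mm high) fixed to the counter.
- rinser: The pitcher rinser, fixed to the counter: flat steel tray with grate (105 x 165 x 4 mm) to the right of the valve, rosette and valve spindle. Origin on the spindle's axis at counter height, z up. The locked jaws by themselves bear on the spindle with about 70 to 130 N, added up over all contacts; wrenching must not raise that above 180 N.
- pliers: Steel locking pliers with black rubber handles, flat on the counter, 200 mm long, 0.4 kg; this body carries the fixed jaw and fixed handle. Origin at counter height midway between the jaws when closed on the spindle; x points from handles to jaw tips, y from fixed to moving handle, z up. Turned on past the stop, against about 5 N more at the grip points, the locked jaws slip round the square (0.35 rad is too far).
- pliers_jaws (a point): Point midway between the jaws when closed on the spindle, 9 mm above the counter, fixed to the pliers' body; 2 to 4 mm off the spindle's axis at the start. Jaws: flat, 10 mm behind to 11 mm ahead of it, 18 mm apart when open. Locked, they have up to 0.1 rad of give on the square before they drive it. When over 24 mm from the spindle's axis they are clear of it.
- pliers_fixed_grip (a point): Middle of the fixed handle at the place to squeeze, 108 mm behind the jaws, 8 mm above the counter. This handle is straight, 12 mm wide, 16 mm high, from 62 to 128 mm behind the jaws (adjusting screw to 141 mm), its middle 17 mm to the -y side of the pliers' x axis.
- pliers_moving_grip (a point): Middle of the moving handle (12 mm wide, 16 mm high, from 78 to 182 mm behind the jaws) at the place to squeeze, 8 mm above the counter. Over their outer faces the two handles measure 69 mm here when open, 46 mm when locked. Squeezing is easy until the jaws meet the spindle (about 61 mm), then takes up to about 20 N on each handle, then snaps shut.
- pliers_toggle (a joint): Angle of the toggle knee inside the pliers: 0 = handles and jaws fully open (a spring returns them there), about 0.75 = dead centre, 0.83 to 0.86 = locked over centre; above 0.785 they stay locked by themselves.
- pliers_lever_tip (a point): Middle of the tail of the red release lever, 8 mm above the counter, 168 mm behind the jaws. The lever lies on the inner side of the moving handle, facing the fixed handle, whose end stops 27 mm short of this point. The tail is 6 mm wide and stands up to 14 mm above the counter; when locked it stands off the moving handle by about 9 mm.
- pliers_lever: The red release lever; it pivots on the moving handle, 46 mm from its tail (origin on the pivot, at counter height). Pressing its tail 8 to 10 mm toward the moving handle, lightly (under 5 N), breaks the lock; the moving handle then springs outward by nearly 50 mm at its end, if nothing holds it.
- pliers_moving_end (a point): Middle of the moving handle (12 mm wide) beside the lever's tail, 8 mm above the counter.
- broken_knob: The broken-off black valve knob with blue cap, 40 mm wide, 24 mm high, lying loose on the counter; origin under its middle. Leave it alone.
- milk_pitcher: Small steel milk pitcher, 72 x 120 x 85 mm, standing loose on the rinser's tray; origin under its middle. Leave it alone.
- tape_roll: Roll of grey tape, 103 mm across, 48 mm high, lying loose on the counter to the left; origin under its middle. Leave it alone.

How it is judged:
On the way, in this order (a step that is already met when the one before it is completed fails the run):
1. the pliers are locked over centre with the spindle between their jaws (value of joint pliers_toggle above 0.785 rad and horizontal distance between pliers_jaws and spindle_top below 0.006 m), for 0.2 s.
2. the valve is fully shut, the pliers still locked on it (all of step 1 and value of joint valve below 0.04 rad), for 0.2 s.
3. a finger presses the release lever of the still locked pliers (contact force between the fingers and pliers_lever above 0.5 N and value of joint pliers_toggle above 0.6 rad).
4. the jaws have sprung open while still round the spindle (value of joint pliers_toggle below 0.2 rad and horizontal distance between pliers_jaws and spindle_top below 0.02 m), for 0.05 s.
At the end, for the whole second after the job is handed in: the valve is shut (within 0.05 rad of its stop), the pliers are open (toggle under 0.2 rad) and lie flat and still on the counter, their jaws clear of the spindle (jaw point over 24 mm from its axis) (value of joint valve below 0.05 rad and value of joint pliers_toggle below 0.2 rad and horizontal distance between pliers_jaws and spindle_top above 0.024 m and height (world z) of pliers below 0.008 m and angle between pliers's own z axis and vertical below 0.1 rad and linear speed of pliers below 0.02 m/s); the robot touches nothing.
It fails at once if the locked jaws are forced round the square spindle (out of line with its flats by over 0.35 rad) (value of joint pliers_toggle above 0.73 rad and horizontal distance between pliers_jaws and spindle_top below 0.015 m and angle between the x axis of pliers and the x axis of spindle_top, either way round above 0.35 rad).
It fails at once if the pliers are wrenched against the spindle (contact forces adding up to over 180 N) (contact force between pliers and rinser above 180 N).
It fails at once if the broken knob is moved by over 20 mm (distance of broken_knob from where it was at the start of the episode above 0.02 m).
It fails at once if the milk pitcher is moved by over 20 mm (distance of milk_pitcher from where it was at the start of the episode above 0.02 m).
It fails at once if the tape roll is moved by over 20 mm (distance of tape_roll from where it was at the start of the episode above 0.02 m).
It also fails if it takes over 48 s, if anything falls off the work surface, if the arm or the gripper's body presses on something with over 40 N, if the wrist force passes 120 N, or if a joint passes its speed limit or range.

## Working session

There is one attempt and no reset: what is moved stays moved. The work goes in short steps, Python scripts to look and compute and a tool call to move; the robot and the scene stay as the last step left them, time stands still between calls to the robot, and variables do not carry over. Pictures are saved under pics/ and viewed, at most 10 in all, crops included, and the job is handed in when it is done.

Besides the shell and the picture viewer there is one more tool, called after "Emit:" by a JSON object that holds its "op" and its "data", one argument or row to a line. drive_tool: Moves the arm, as the interface text tells. Its arguments: {"type":"object","properties":{"series":{"type":"array"},"hand":{"type":"number"},"newtons":{"type":"number"}},"required":["series"]}

```bash
mkdir -p pics; cat > h.py <<'E'
import numpy as np, cv2
from bench import r, vision
def ray(c,u,v):
    K=np.array(c["intrinsics"]);k=float(c["k1"])
    p=cv2.undistortPoints(np.array([[[u,v]]],float),K,np.array([k,0,0,0,0.]))[0,0]
    return np.array([p[0],p[1],1.])
def Rt(c,st=None):
    if "R" in c: return np.array(c["R"]),np.array(c["t"])
    from scipy.spatial.transform import Rotation as Ro
    T=np.eye(4);T[:3,:3]=Ro.from_quat(st["eef_rot"]).as_matrix();T[:3,3]=st["ee_pos"]
    W=np.linalg.inv(T@np.array(c["mount"]));return W[:3,:3],W[:3,3]
def pt(c,u,v,z,st=None):
    R,t=Rt(c,st);o=-R.T@t;d=R.T@ray(c,u,v);return o+d*(z-o[2])/d[2]
def proj(c,X,st=None):
    R,t=Rt(c,st);p=R@np.array(X,float)+t;x,y=p[:2]/p[2];f=1+float(c["k1"])*(x*x+y*y)
    return (np.array(c["intrinsics"])@[x*f,y*f,1])[:2]
def snap(n,f,box=None,s=1):
    st=r.read_state();c=vision.camera(n);im=c["color"][:,:,::-1].copy()
    if box: a,b,w,h=box;im=im[b:b+h,a:a+w]
    cv2.imwrite("pics/"+f,cv2.resize(im,None,fx=s,fy=s,interpolation=cv2.INTER_CUBIC))
    import pickle;pickle.dump((st,{k:c[k] for k in c}),open("pics/"+f+".pkl","wb"));return st,c
E
python3 -c "
from h import *
st,c=snap('top','a.png');snap('scene','b.png');print(st)
for p in ((0,0),(640,0),(0,400),(640,400),(320,200)):print(pt(c,*p,0))"
```

```text
{'time': 0.0, 'joint_positions': array([-1.18363162,  0.33287971, -0.06463687,  1.46096066,  0.02159731,
        1.34989296, -0.08850484]), 'joint_vel': array([-1.01159908e-03, -8.78643620e-04,  4.65577255e-04,  2.10294630e-05,
        5.75992138e-04, -3.07459126e-04,  2.34661774e-05]), 'joint_torque': array([ 7.37404371e-04, -6.23270631e+01,  2.50805245e-02, -3.89881253e+01,
       -6.12211623e-02,  3.99996678e-02,  1.78530636e-04]), 'ee_pos': array([0.24888287, 0.57289135, 0.22973964]), 'eef_rot': array([ 2.03473326e-01,  9.79080223e-01, -7.15270391e-04, -1.05001735e-04]), 'ft_force': array([0.32448588, 0.59839484, 0.91843544]), 'torque': array([-0.00258793, -0.00926836, -0.03757436]), 'grip_force': 0.0, 'width': 0.08690770623876129}
[1.17585641 1.14118504 0.        ]
[ 1.1878434  -0.91246633  0.        ]
[-0.06220344  1.00406728  0.        ]
[-0.01392218 -0.82529668  0.        ]
[0.53581939 0.08682884 0.        ]
```

View pics/a.png

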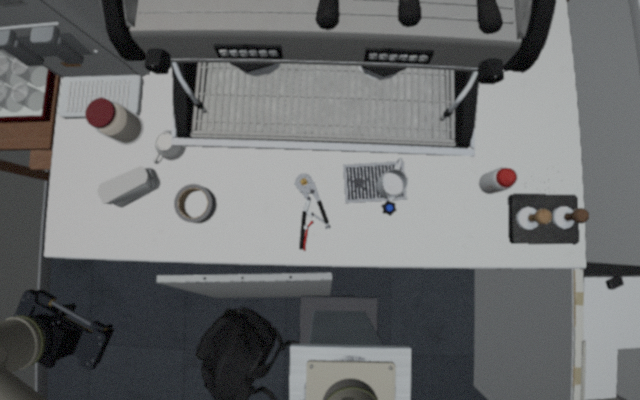

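The top view shows the pliers' jaws at about (307,185), the moving handle with the red lever at about (303,245), the fixed handle end at about (326,226), the knob at (389,208), and the tape roll at (195,203). Next I bring the wrist camera over them.

```bash
python3 -c "
from h import *
import pickle
st,c=pickle.load(open('pics/a.png.pkl','rb'))
for p in ((307,185),(303,245),(326,226),(389,208),(195,203),(317,205)):print(p,pt(c,*p,0.01).round(3))
w=vision.camera('wrist');print(np.array(w['mount']).round(3),w['intrinsics'],w['k1'])
from scipy.spatial.transform import Rotation as Ro
print(Ro.from_quat(st['eef_rot']).as_matrix().round(3))
"
```

```text
(307, 185) [0.574 0.122 0.01 ]
(303, 245) [0.415 0.129 0.01 ]
(326, 226) [0.466 0.07  0.01 ]
(389, 208) [ 0.517 -0.097  0.01 ]
(195, 203) [0.521 0.424 0.01 ]
(317, 205) [0.521 0.094 0.01 ]
[[-0.002 -0.966 -0.259  0.071]
 [ 1.    -0.002  0.    -0.   ]
 [-0.001 -0.259  0.966 -0.154]
 [ 0.     0.     0.     1.   ]] [[322.78127006   0.         321.32770291]
 [  0.         322.78127006 200.70993166]
 [  0.           0.           1.        ]] -0.06125571062968373
[[-0.917  0.398 -0.   ]
 [ 0.398  0.917 -0.001]
 [-0.    -0.001 -1.   ]]
```

```bash
python3 -c "
from h import *
im=cv2.imread('pics/a.png')[150:270,250:410]
cv2.imwrite('pics/c.png',cv2.resize(im,None,fx=5,fy=5,interpolation=cv2.INTER_CUBIC))"
```

```text
(no output)
```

View pics/c.png

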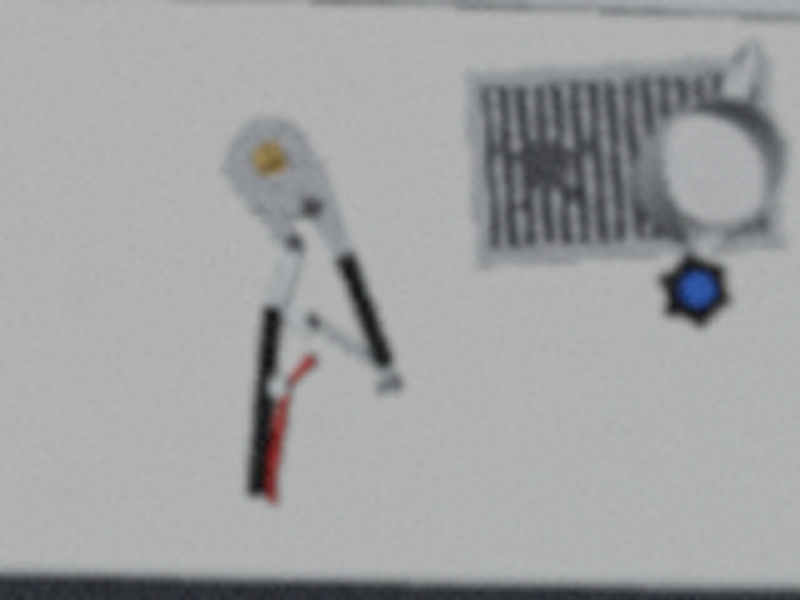

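The crop shows the spindle at full-image (303.6,181.6). The fixed handle runs from about (319,202) to (327,223), so the pliers' yaw is about +21°. The moving handle with the lever is on the left. I'll approach with the wrist camera over the grip point.

Emit:
{"op": "drive_tool", "data": {
  "series": [
    [[2.4,-4.7,-1.1],4.5],
    [[2.4,-4.7,-1.1],4.5],
    [[2.4,-4.7,-1.1],4.5],
    [[2.4,-4.7,-1.1],4.5],
    [[2.4,-4.7,-1.1],4.5],
    [[2.4,-4.7,-1.1],4.5],
    [[2.4,-4.7,-1.1],4.5],
    [[2.4,-4.7,-1.1],4.5],
    [[2.4,-4.7,-1.1],4.5],
    [[2.4,-4.7,-1.1],4.5]
  ],
  "hand": 0
}}

```text
time: 1.4
ee_pos: [0.4895, 0.1017, 0.1203]
eef_rot: [-0.188, 0.982, 0.0, 0.0]
ft_force: [0.0, -0.2, -0.8]
width: 0.087
grip_force: 0.0
```

```bash
python3 -c "
from h import *
st,c=snap('wrist','d.png');print(st['time'],st['ee_pos'],st['eef_rot'],st['joint_vel'].round(2))"
```

```text
1.4 [0.48950454 0.1017014  0.12028235] [-1.88053327e-01  9.82158809e-01  9.21031832e-05  1.06403195e-04] [ 0.56  0.31  0.34 -0.12 -0.13 -0.17  1.58]
```

View pics/d.png

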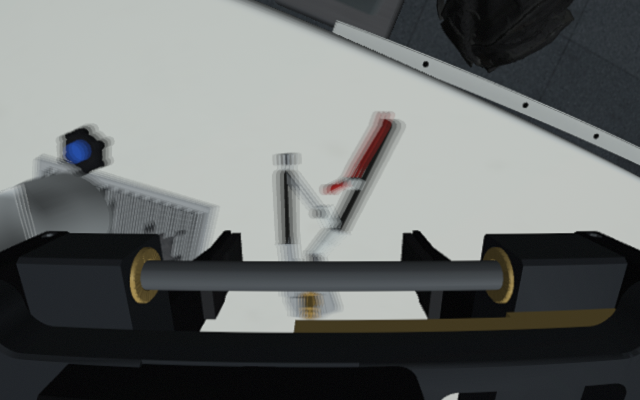

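The image is blurred because the arm was still moving, and the gripper partly hides the spindle at (310,300). I'll shift about 6 cm forward and let it settle.

Emit:
{"op": "drive_tool", "data": {
  "series": [
    [[1.9,0.7,0],0],
    [[1.9,0.7,0],0],
    [[1.8,0.8,0],0],
    [[0,0,0],0],
    [[0,0,0],0],
    [[0,0,0],0],
    [[0,0,0],0],
    [[0,0,0],0],
    [[0,0,0],0],
    [[0,0,0],0]
  ]
}}

```text
time: 2.7
ee_pos: [0.545, 0.1253, 0.1206]
eef_rot: [-0.187, 0.982, 0.0, -0.0]
ft_force: [-0.0, -0.2, -0.6]
width: 0.087
grip_force: 0.0
```

```bash
python3 -c "
from h import *
st,c=snap('wrist','e.png',(200,20,266,200),3);print(st['time'],st['ee_pos'],st['eef_rot'],st['joint_vel'].round(2))"
```

```text
2.7 [0.54499394 0.12526568 0.12058362] [-1.86688843e-01  9.82419093e-01  4.30227175e-05 -2.00534787e-05] [-0.  0. -0.  0. -0.  0.  0.]
```

View pics/e.png

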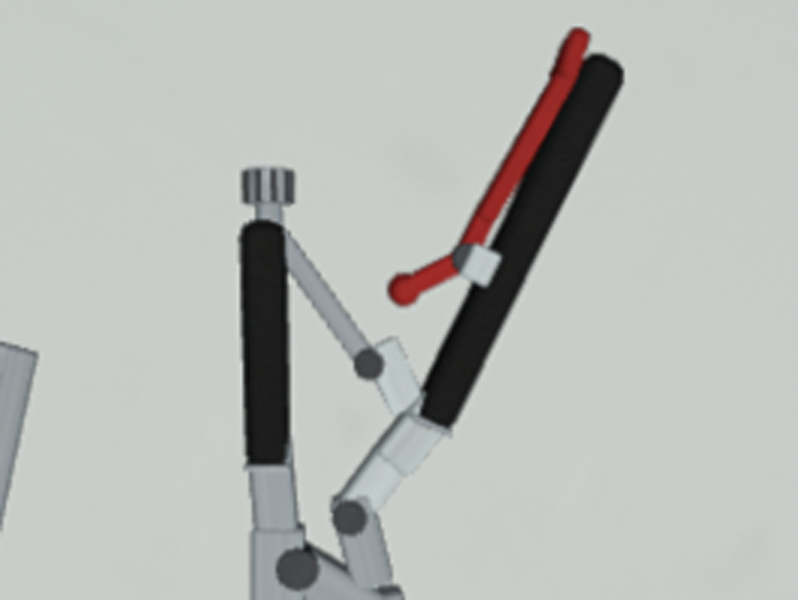

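The crop shows the fixed handle from crop (263,224) to (267,464), the moving handle from (606,62) to (437,420), and the lever tail at (578,40). Next I compute the pliers' pose.

```bash
cat > m.py <<'E'
from h import *
import pickle
st,c=pickle.load(open('pics/e.png.pkl','rb'))
f=lambda u,v,z=.016:pt(c,200+u/3,20+v/3,z,st)[:2]
a,b=f(263,224),f(267,464)
print('fixed len .066?',np.linalg.norm(a-b),a,b)
d=b-a;psi=np.arctan2(d[1],d[0]);ex=np.array([np.cos(psi),np.sin(psi)]);ey=np.array([-ex[1],ex[0]])
J=a+ex*.128+ey*.017;J2=b+ex*.062+ey*.017
print('psi deg',np.degrees(psi),'J',J,J2)
m,n=f(606,62),f(437,420);J=(J+J2)/2
for p in (m,n,f(578,40,.014)):print('mov end/base/lever in pliers',(p-J)@ex,(p-J)@ey)
stt,ct=pickle.load(open('pics/a.png.pkl','rb'));print('spindle top cam',pt(ct,303.6,181.6,.028)[:2])
g=J-ex*.108;print('grip y=+8:',g+ey*.008,'y=0',g)
from scipy.spatial.transform import Rotation as Ro
R=Ro.from_quat(st['eef_rot']).as_matrix();print('tool y angle',np.degrees(np.arctan2(R[1,1],R[0,1])))
print('delta cm',(g+ey*.008-st['ee_pos'][:2])*100)
E
python3 m.py
```

```text
fixed len .066? 0.06235361492860304 [0.47457167 0.06999677] [0.53277916 0.09235435]
psi deg 21.01184780638359 J [0.58796494 0.13176219] [0.58456102 0.13045474]
mov end/base/lever in pliers -0.16598620379614415 0.06866059237070046
mov end/base/lever in pliers -0.07608922574302326 0.028747084759051706
mov end/base/lever in pliers -0.17141504978021008 0.06181598021098046
spindle top cam [0.58075473 0.13041589]
grip y=+8: [0.48257581 0.09985193] y=0 [0.4854443  0.09238388]
tool y angle 111.51922316902137
delta cm [-6.24181317 -2.54137545]
```

Emit:
{"op": "drive_tool", "data": {
  "series": [
    [[-3.2,-1.0,0],0],
    [[-3.2,-1.1,0],0],
    [[0,0,-2.0],0],
    [[0,0,-3.0],0],
    [[0,0,-3.0],0],
    [[0,0,-2.0],0],
    [[0,0,-0.9],0],
    [[0,0,0],0],
    [[0,0,0],0],
    [[0,0,0],0]
  ]
}}

```text
time: 4.0
ee_pos: [0.4815, 0.1045, 0.0123]
eef_rot: [-0.187, 0.982, 0.0, 0.001]
ft_force: [-0.1, 0.7, 0.4]
width: 0.0872
grip_force: 0.0
```

Emit:
{"op": "drive_tool", "data": {
  "series": [
    [[0.1,-0.2,0],0],
    [[0.1,-0.2,0],0],
    [[0.1,-0.2,0],0],
    [[0,-0.1,0],0],
    [[0,-0.1,0],0],
    [[0,0,0],0],
    [[0,0,0],0],
    [[0,0,0],0],
    [[0,0,0],0],
    [[0,0,0],0]
  ],
  "hand": 0.3,
  "newtons": 10
}}

```text
time: 5.25
ee_pos: [0.4843, 0.0964, 0.0117]
eef_rot: [-0.187, 0.982, 0.0, 0.0]
ft_force: [2.9, 2.6, 0.9]
width: 0.0621
grip_force: 9.8
```

Emit:
{"op": "drive_tool", "data": {
  "series": [
    [[0,-0.1,0],0],
    [[0.1,-0.1,0],0],
    [[0,-0.1,0],0],
    [[0,0,0],0],
    [[0,0,0],0],
    [[0,0,0],0],
    [[0,0,0],0],
    [[0,0,0],0],
    [[0,0,0],0],
    [[0,0,0],0]
  ],
  "hand": 0.52,
  "newtons": 32
}}

```text
time: 6.5
ee_pos: [0.4843, 0.0925, 0.0114]
eef_rot: [-0.186, 0.982, -0.0, -0.001]
ft_force: [-1.4, -0.7, 5.4]
width: 0.0445
grip_force: 32.1
```

Locked: the width is 44.5 mm and the spring has snapped. I compute the arc about the spindle, with r ≈ 107 mm.

```bash
python3 -c "
from h import *
r_=10.7
t=np.radians(21.3-4.5*np.arange(17));P=-r_*np.c_[np.cos(t),np.sin(t)]
print(np.diff(P,axis=0).round(2).tolist()); st=r.read_state();print(st['joint_positions'].round(2),st['torque'])"
```

```text
[[-0.27, 0.79], [-0.21, 0.81], [-0.15, 0.83], [-0.08, 0.84], [-0.02, 0.84], [0.05, 0.84], [0.12, 0.83], [0.18, 0.82], [0.24, 0.8], [0.31, 0.78], [0.37, 0.76], [0.43, 0.72], [0.48, 0.69], [0.53, 0.65], [0.58, 0.6], [0.63, 0.56]]
[-0.5   0.3   0.25  2.03 -0.1   0.82  1.75] [-0.03364536  0.25943522  0.29846166]
```

Emit:
{"op": "drive_tool", "data": {
  "series": [
    [[0,0,0],0],
    [[0,0,0],0],
    [[-0.28,0.79,0],-4.5],
    [[-0.22,0.81,0],-4.5],
    [[-0.15,0.83,0],-4.5],
    [[-0.09,0.84,0],-4.5],
    [[-0.02,0.84,0],-4.5],
    [[0,0,0],0],
    [[0,0,0],0],
    [[0,0,0],0]
  ],
  "newtons": 9
}}

```text
time: 7.75
ee_pos: [0.4769, 0.1342, 0.0114]
eef_rot: [0.008, 1.0, 0.0, -0.001]
ft_force: [-2.5, 1.1, 3.4]
width: 0.0455
grip_force: 9.0
```

Emit:
{"op": "drive_tool", "data": {
  "series": [
    [[0.05,0.84,0],-4.5],
    [[0.12,0.83,0],-4.5],
    [[0.18,0.82,0],-4.5],
    [[0.24,0.8,0],-4.5],
    [[0.31,0.78,0],-4.5],
    [[0.37,0.76,0],-4.5],
    [[0,0,0],0],
    [[0,0,0],0],
    [[0,0,0],0],
    [[0,0,0],0]
  ]
}}

```text
time: 9.0
ee_pos: [0.4895, 0.1825, 0.0113]
eef_rot: [0.242, 0.97, -0.0, -0.0]
ft_force: [-3.7, 1.6, 0.4]
width: 0.0461
grip_force: 9.0
```

```bash
python3 -c "
from h import *
st=r.read_state();print(st['ft_force'].round(2),st['torque'].round(2),st['joint_positions'].round(2))"
```

```text
[-3.73  1.63  0.43] [ 0.31  0.9  -0.02] [-0.75  0.36  0.35  1.96 -0.16  0.85  0.77]
```

Emit:
{"op": "drive_tool", "data": {
  "series": [
    [[0.23,0.41,0],-2.5],
    [[0.24,0.4,0],-2.5],
    [[0,0,0],0],
    [[0,0,0],0],
    [[0,0,0],0],
    [[0,0,0],0],
    [[0,0,0],0],
    [[0,0,0],0],
    [[0,0,0],0],
    [[0,0,0],0]
  ]
}}

```text
time: 10.25
ee_pos: [0.4943, 0.1906, 0.0113]
eef_rot: [0.284, 0.959, -0.0, -0.0]
ft_force: [-4.7, 1.5, -2.8]
width: 0.0461
grip_force: 9.0
```

Emit:
{"op": "drive_tool", "data": {
  "series": [
    [[0.25,0.39,0],-2.5],
    [[0,0,0],0],
    [[0,0,0],0],
    [[0,0,0],0],
    [[0,0,0],0],
    [[0,0,0],0],
    [[0,0,0],0],
    [[0,0,0],0],
    [[0,0,0],0],
    [[0,0,0],0]
  ]
}}

```text
time: 11.5
ee_pos: [0.4969, 0.1946, 0.0114]
eef_rot: [0.304, 0.953, -0.0, -0.0]
ft_force: [-5.1, 2.1, -2.7]
width: 0.0457
grip_force: 9.0
```

Emit:
{"op": "drive_tool", "data": {
  "series": [
    [[0.19,0.43,0],-2.5],
    [[0,0,0],0],
    [[0,0,0],0],
    [[0,0,0],0],
    [[0,0,0],0],
    [[0,0,0],0],
    [[0,0,0],0],
    [[0,0,0],0],
    [[0,0,0],0],
    [[0,0,0],0]
  ]
}}

```text
time: 12.75
ee_pos: [0.4998, 0.1985, 0.0117]
eef_rot: [0.326, 0.946, 0.0, 0.001]
ft_force: [3.4, -3.7, -3.7]
width: 0.0461
grip_force: 9.0
```

Emit:
{"op": "drive_tool", "data": {
  "series": [
    [[0.22,0.41,0],-2.5],
    [[0,0,0],0],
    [[0,0,0],0],
    [[0,0,0],0],
    [[0,0,0],0],
    [[0,0,0],0],
    [[0,0,0],0],
    [[0,0,0],0],
    [[0,0,0],0],
    [[0,0,0],0]
  ]
}}

```text
time: 14.0
ee_pos: [0.5023, 0.2024, 0.0118]
eef_rot: [0.346, 0.938, 0.0, 0.001]
ft_force: [5.6, -5.1, -2.9]
width: 0.0459
grip_force: 9.0
```

```bash
python3 -c "
from h import *
st=r.read_state();print(st['ft_force'].round(2),st['torque'].round(2))"
```

```text
[ 5.55 -5.12 -2.9 ] [-1.11 -0.97  0.2 ]
```

Emit:
{"op": "drive_tool", "data": {
  "series": [
    [[0.29,0.24,0],-2],
    [[0,0,0],0],
    [[0,0,0],0],
    [[0,0,0],0],
    [[0,0,0],0],
    [[0,0,0],0],
    [[0,0,0],0],
    [[0,0,0],0],
    [[0,0,0],0],
    [[0,0,0],0]
  ]
}}

```text
time: 15.25
ee_pos: [0.5047, 0.2053, 0.0116]
eef_rot: [0.362, 0.932, 0.0, 0.0]
ft_force: [3.4, -4.9, -3.0]
width: 0.0454
grip_force: 9.0
```

```bash
python3 -c "
from h import *
st=r.read_state();print(st['ft_force'].round(2),st['torque'].round(2));print(st['ee_pos'])
snap('top','f.png',(270,150,80,100),6)"
```

```text
[ 3.4  -4.94 -2.95] [-0.91 -0.74  0.17]
[0.50467331 0.20529415 0.01163466]
```

View pics/f.png

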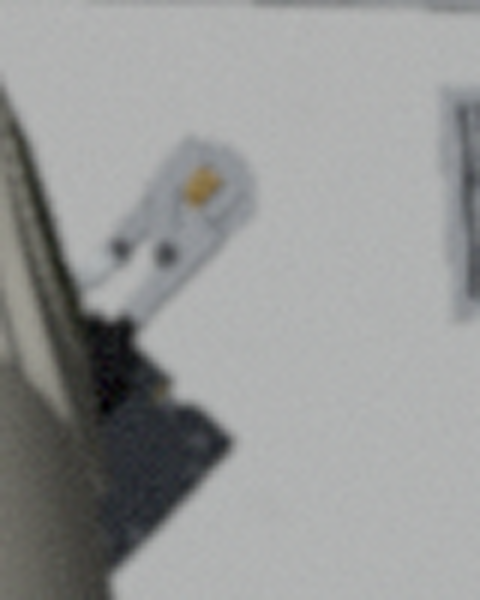

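The top view shows the pliers locked on the spindle at crop (202,186), with jaws aligned. The moment is about 0.3 N·m, so I continue in small steps.

Emit:
{"op": "drive_tool", "data": {
  "series": [
    [[0.24,0.18,0],-1.5],
    [[0,0,0],0],
    [[0,0,0],0],
    [[0,0,0],0],
    [[0,0,0],0],
    [[0,0,0],0],
    [[0,0,0],0],
    [[0,0,0],0],
    [[0,0,0],0],
    [[0,0,0],0]
  ]
}}

```text
time: 16.55
ee_pos: [0.5066, 0.2074, 0.0115]
eef_rot: [0.374, 0.927, 0.0, -0.0]
ft_force: [0.5, -1.5, -2.9]
width: 0.0456
grip_force: 9.0
```

```bash
cat > q.py <<'E'
from h import *
from scipy.spatial.transform import Rotation as Ro
st=r.read_state();q=st['eef_rot'];R=Ro.from_quat(q).as_matrix();ey=R[:2,1]/np.linalg.norm(R[:2,1]);ex=np.array([ey[1],-ey[0]])
F=st['ft_force'][:2];print('psi',np.degrees(np.arctan2(ex[1],ex[0])).round(2),'rad',(F@ex).round(2),'tan',(F@ey).round(2),'tz',st['torque'][2].round(3),'M',(st['torque'][2]-.108*F@ey).round(3),st['ee_pos'].round(4),'S',(st['ee_pos'][:2]+.108*ex).round(4))
E
python3 q.py
```

```text
psi -43.97 rad 1.36 tan -0.72 tz 0.113 M 0.191 [0.5066 0.2074 0.0115] S [0.5843 0.1324]
```

Emit:
{"op": "drive_tool", "data": {
  "series": [
    [[0.26,0.27,0],-2],
    [[0,0,0],0],
    [[0,0,0],0],
    [[0,0,0],0],
    [[0,0,0],0],
    [[0,0,0],0],
    [[0,0,0],0],
    [[0,0,0],0],
    [[0,0,0],0],
    [[0,0,0],0]
  ]
}}

```text
time: 17.8
ee_pos: [0.5091, 0.2101, 0.0115]
eef_rot: [0.391, 0.921, 0.0, -0.0]
ft_force: [-4.0, 0.7, -2.8]
width: 0.0456
grip_force: 9.0
```

```bash
python3 q.py
```

```text
psi -45.97 rad -3.31 tan -2.36 tz 0.141 M 0.396 [0.5091 0.2101 0.0115] S [0.5842 0.1325]
```

Emit:
{"op": "drive_tool", "data": {
  "series": [
    [[0.18,0.23,0],-1.5],
    [[0,0,0],0],
    [[0,0,0],0],
    [[0,0,0],0],
    [[0,0,0],0],
    [[0,0,0],0],
    [[0,0,0],0],
    [[0,0,0],0],
    [[0,0,0],0],
    [[0,0,0],0]
  ]
}}

```text
time: 19.05
ee_pos: [0.5113, 0.2121, 0.0116]
eef_rot: [0.403, 0.915, 0.0, 0.0]
ft_force: [1.5, -2.8, -2.1]
width: 0.0459
grip_force: 9.0
```

```bash
python3 q.py
```

```text
psi -47.49 rad 3.06 tan -0.84 tz 0.225 M 0.315 [0.5113 0.2121 0.0116] S [0.5843 0.1325]
```

Emit:
{"op": "drive_tool", "data": {
  "series": [
    [[0.24,0.22,0],-2],
    [[0,0,0],0],
    [[0,0,0],0],
    [[0,0,0],0],
    [[0,0,0],0],
    [[0,0,0],0],
    [[0,0,0],0],
    [[0,0,0],0],
    [[0,0,0],0],
    [[0,0,0],0]
  ]
}}

```text
time: 20.3
ee_pos: [0.5135, 0.2145, 0.0116]
eef_rot: [0.418, 0.908, 0.0, 0.0]
ft_force: [2.5, -2.7, -1.8]
width: 0.0455
grip_force: 9.1
```

```bash
python3 q.py; python3 -c "
from h import *
snap('wrist','g.png',(200,20,266,200),3)"
```

```text
psi -49.48 rad 3.64 tan 0.15 tz 0.357 M 0.341 [0.5135 0.2145 0.0116] S [0.5837 0.1324]
```

View pics/g.png

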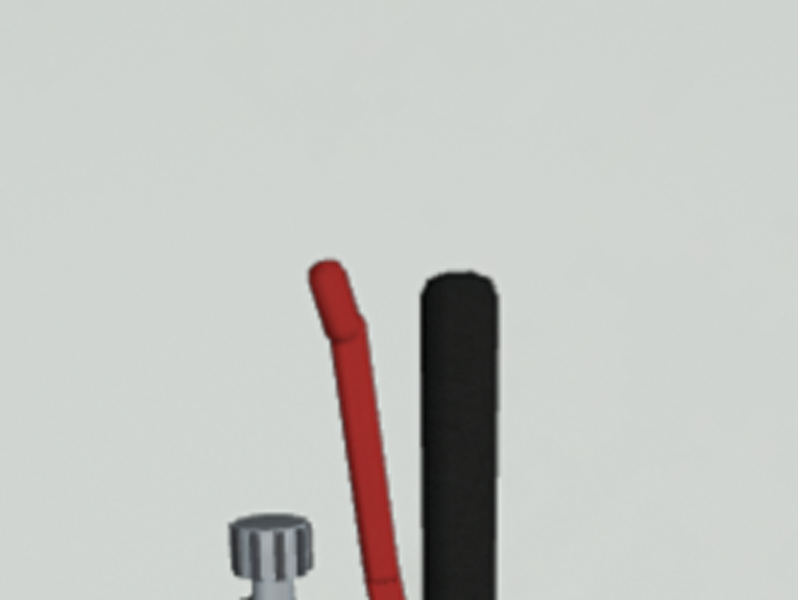

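The wrist crop shows the moving handle vertical, with its end at (460,285), the lever tail at (328,270), and the screw head at (271,545). Next I compute the pliers' yaw from it.

```bash
python3 -c "
from h import *
import pickle
S=np.array([.584,.1315])
for fn,scr,L in(('e.png',(268,187),[(263,228),(267,463)]),('g.png',(271,545),[(460,290),(460,595)])):
    st,c=pickle.load(open('pics/'+fn+'.pkl','rb'))
    f=lambda u,v,z:pt(c,200+u/3,20+v/3,z,st)[:2]
    for z in(.008,.014):
        d=S-f(*scr,z);print(fn,z,'dist',np.linalg.norm(d).round(4),'psi',np.degrees(np.arctan2(d[1],d[0])-np.arctan2(17,138)).round(2))
    a,b=[f(*x,.016) for x in L];e=b-a;print('line',np.degrees(np.arctan2(e[1],e[0])).round(2))
    if fn[0]=='g':
        ps=np.radians(-48.5);ex=np.array([np.cos(ps),np.sin(ps)]);ey=np.array([-ex[1],ex[0]])
        for n,p in(('end',f(460,275,.016)),('tail',f(328,270,.014)),('inner face',f(423,285,.016))):print(n,p.round(4),(p-S)@ex,(p-S)@ey)
"
```

```text
e.png 0.008 dist 0.1351 psi 21.44
e.png 0.014 dist 0.1345 psi 21.23
line 21.03
g.png 0.008 dist 0.138 psi -50.08
g.png 0.014 dist 0.1395 psi -50.4
line -48.17
end [0.4775 0.2787] -0.1808102112442953 0.017789582226972463
tail [0.462  0.2664] -0.1819148647180269 -0.0020151285264242706
inner face [0.4743 0.274 ] -0.17944043134535714 0.012241187194465394
```

Emit:
{"op": "drive_tool", "data": {
  "series": [
    [[0.22,0.18,0],-1.0],
    [[0,0,0],0],
    [[0,0,0],0],
    [[0,0,0],0],
    [[0,0,0],0],
    [[0,0,0],0],
    [[0,0,0],0],
    [[0,0,0],0],
    [[0,0,0],0],
    [[0,0,0],0]
  ]
}}

```text
time: 21.6
ee_pos: [0.5156, 0.2162, 0.0115]
eef_rot: [0.426, 0.905, -0.0, -0.0]
ft_force: [-1.7, -4.2, -2.7]
width: 0.0458
grip_force: 9.0
```

```bash
python3 q.py
```

```text
psi -50.48 rad 2.1 tan -3.99 tz -0.063 M 0.367 [0.5156 0.2162 0.0115] S [0.5843 0.1329]
```

The moment has levelled off near 0.37 N·m and total rotation is about 72°, which exceeds the maximum opening plus give, so the valve should be at its stop. Now I let go and lift toward the lever.

Emit:
{"op": "drive_tool", "data": {
  "series": [
    [[0,0,0],0],
    [[0,0,0],0],
    [[0,0,0],0],
    [[0,0,1.5],0],
    [[0,0,2.5],0],
    [[-1.7,2.5,0],0],
    [[-1.8,2.6,0],0],
    [[0,0,0],0],
    [[0,0,0],0],
    [[0,0,0],0]
  ],
  "hand": 0.25
}}

```text
time: 22.85
ee_pos: [0.4814, 0.2664, 0.0519]
eef_rot: [0.427, 0.904, 0.0, 0.0]
ft_force: [-0.6, -0.1, -0.0]
width: 0.0655
grip_force: 0.0
```

```bash
python3 q.py; python3 -c "
from h import *
snap('wrist','i.png',(180,120,266,200),3)"
```

```text
psi -50.57 rad -0.26 tan -0.53 tz -0.007 M 0.051 [0.4814 0.2664 0.0519] S [0.55  0.183]
```

View pics/i.png

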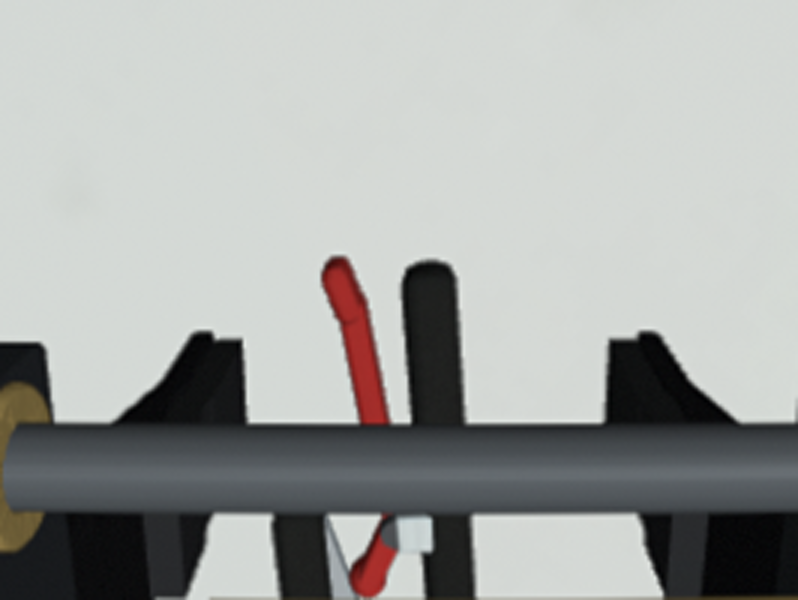

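Crop: lever tail at (338,268), handle end at (430,263), with its edges at 403 and 457. Both lie between the fingers.

```bash
python3 -c "
from h import *
import pickle
st,c=pickle.load(open('pics/i.png.pkl','rb'))
f=lambda u,v,z:pt(c,180+u/3,120+v/3,z,st)[:2]
T=st['ee_pos'][:2];ps=np.radians(-50.57);ex=np.array([np.cos(ps),np.sin(ps)]);ey=np.array([-ex[1],ex[0]])
for n,p in(('tail tip',f(338,268,.012)),('tail bend',f(352,318,.012)),('end',f(430,268,.014)),('hin',f(403,300,.014)),('hout',f(458,300,.014)),('hin2',f(413,415,.014)),('hout2',f(464,415,.014))):print(n,p.round(4),((p-T)@ex*1e3).round(1),((p-T)@ey*1e3).round(1))
S=np.array([.584,.132]);d=S-f(430,268,.014);print(np.linalg.norm(d),np.degrees(np.arctan2(d[1],d[0]))+np.degrees(np.arcsin(17.8/182)))"
```

```text
tail tip [0.4589 0.2652] -13.4 -18.1
tail bend [0.468  0.2584] -2.3 -15.4
end [0.4734 0.2779] -13.9 1.1
hin [0.4735 0.2689] -7.0 -4.5
hout [0.4824 0.2762] -6.9 7.0
hin2 [0.4916 0.2499] 19.2 -2.6
hout2 [0.5002 0.2569] 19.2 8.5
0.18303134493294668 -47.22061897016678
```

Emit:
{"op": "drive_tool", "data": {
  "series": [
    [[-0.8,0,-1.0],2],
    [[0,0,-2.0],0],
    [[0,0,-1.0],0],
    [[0,0,0],0],
    [[0,0,0],0],
    [[0,0,0],0],
    [[0,0,0],0],
    [[0,0,0],0],
    [[0,0,0],0],
    [[0,0,0],0]
  ]
}}

```text
time: 24.15
ee_pos: [0.4727, 0.2673, 0.0116]
eef_rot: [0.411, 0.912, 0.0, 0.0]
ft_force: [0.3, 0.3, 0.5]
width: 0.0651
grip_force: 0.0
```

Emit:
{"op": "drive_tool", "data": {
  "series": [
    [[0,0,0],0],
    [[0,0,0],0],
    [[0,0,0],0],
    [[0,0,0],0],
    [[0,0,0],0],
    [[0,0,0],0],
    [[0,0,0],0],
    [[0,0,0],0],
    [[0,0,0],0],
    [[0,0,0],0]
  ],
  "hand": 0.85,
  "newtons": 6
}}

```text
time: 25.4
ee_pos: [0.4727, 0.2673, 0.0116]
eef_rot: [0.411, 0.912, 0.0, 0.0]
ft_force: [0.1, 0.9, 0.7]
width: 0.0158
grip_force: 6.2
```

```bash
python3 q.py
```

```text
psi -48.48 rad -0.55 tan 0.68 tz -0.073 M -0.146 [0.4727 0.2673 0.0116] S [0.5443 0.1865]
```

Emit:
{"op": "drive_tool", "data": {
  "series": [
    [[0,0,0],0],
    [[0,0,0],0],
    [[0,0,0],0],
    [[0,0,0],0],
    [[1.0,0.5,0],-4],
    [[1.0,0.5,0],-4],
    [[1.0,0.5,0],-4],
    [[1.0,0.5,0],-4],
    [[1.0,0.5,0],-4],
    [[0,0,0],0]
  ],
  "hand": 0
}}

```text
time: 26.65
ee_pos: [0.523, 0.2924, 0.0114]
eef_rot: [0.562, 0.827, -0.0, 0.0]
ft_force: [0.2, 0.5, -0.2]
width: 0.0864
grip_force: 0.0
```

Emit:
{"op": "drive_tool", "data": {
  "series": [
    [[0,0,3.0],0],
    [[0,0,3.0],0],
    [[0,0,0],0],
    [[0,0,0],0],
    [[0,0,0],0],
    [[0,0,0],0],
    [[0,0,0],0],
    [[0,0,0],0],
    [[0,0,0],0],
    [[0,0,0],0]
  ]
}}

```text
time: 27.9
ee_pos: [0.5227, 0.2923, 0.0716]
eef_rot: [0.563, 0.827, 0.0, 0.0]
ft_force: [0.8, -0.2, 0.2]
width: 0.0869
grip_force: 0.0
```

```bash
python3 q.py; python3 -c "
from h import *
snap('wrist','j.png',(60,40,520,300),1.5)"
```

```text
psi -68.48 rad 0.43 tan 0.64 tz 0.016 M -0.054 [0.5227 0.2923 0.0716] S [0.5624 0.1918]
```

View pics/j.png

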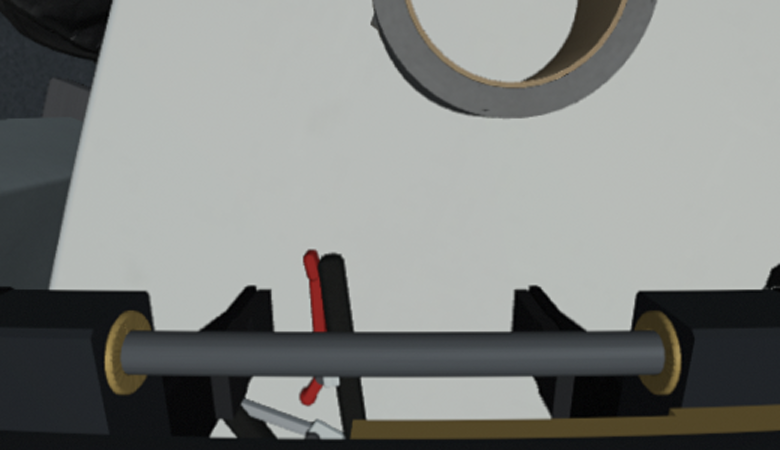

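The pliers have sprung open. The handle end is at crop (332,262), the lever tail at (311,262), and the tape roll is well clear. I compute the pinch and pull next.

```bash
python3 -c "
from h import *
import pickle
st,c=pickle.load(open('pics/j.png.pkl','rb'))
f=lambda u,v,z:pt(c,60+u/1.5,40+v/1.5,z,st)[:2]
T=st['ee_pos'][:2];ps=np.radians(-68.5);ex=np.array([np.cos(ps),np.sin(ps)]);ey=np.array([-ex[1],ex[0]])
for n,p in(('tail tip',f(311,255,.012)),('end',f(332,258,.014)),('h1',f(333,275,.014)),('h2',f(353,405,.014)),('tape near',f(500,115,.048))):print(n,p.round(4),((p-T)@ex*1e3).round(1),((p-T)@ey*1e3).round(1))
e=f(353,405,.014)-f(333,275,.014);print('handle dir',np.degrees(np.arctan2(e[1],e[0])))
p=f(332,258,.014)-[.584,.132];print('end from S',np.linalg.norm(p),np.degrees(np.arctan2(p[1],p[0])))"
```

```text
tail tip [0.4852 0.2851] -7.0 -37.6
end [0.4947 0.2879] -6.2 -27.6
h1 [0.4979 0.2803] 2.0 -27.5
h2 [0.5303 0.2189] 71.0 -19.9
tape near [0.5329 0.3714] -69.9 38.5
handle dir -62.227927994352044
end from S 0.17965996241850624 119.79006210013233
```

Emit:
{"op": "drive_tool", "data": {
  "series": [
    [[-1.4,-0.8,0],3],
    [[-1.3,-0.8,0],3],
    [[0,0,0],0],
    [[0,0,-2.5],0],
    [[0,0,-2.5],0],
    [[0,0,-1.0],0],
    [[0,0,0],0],
    [[0,0,0],0],
    [[0,0,0],0],
    [[0,0,0],0]
  ],
  "hand": 0.4
}}

```text
time: 29.2
ee_pos: [0.4959, 0.2765, 0.0121]
eef_rot: [0.519, 0.855, 0.0, 0.0]
ft_force: [0.3, -0.0, 0.3]
width: 0.0523
grip_force: 0.0
```

Emit:
{"op": "drive_tool", "data": {
  "series": [
    [[0,0,0],0],
    [[0,0,0],0],
    [[0,0,0],0],
    [[0,0,0],0],
    [[0,0,0],0],
    [[0,0,0],0],
    [[-0.4,0.3,0],0],
    [[-0.4,0.3,0],0],
    [[0,0,0],0],
    [[0,0,0],0]
  ],
  "hand": 0.9,
  "newtons": 20
}}

```text
time: 30.45
ee_pos: [0.4875, 0.2828, 0.0116]
eef_rot: [0.518, 0.855, 0.0, -0.0]
ft_force: [-0.0, 1.2, -0.2]
width: 0.0133
grip_force: 19.7
```

```bash
python3 q.py
```

```text
psi -62.45 rad -1.03 tan 0.54 tz 0.062 M 0.004 [0.4875 0.2828 0.0116] S [0.5374 0.1871]
```

Emit:
{"op": "drive_tool", "data": {
  "series": [
    [[-0.6,0.45,0],0],
    [[-0.6,0.45,0],0],
    [[-0.6,0.45,0],0],
    [[-0.6,0.45,0],0],
    [[-0.6,0.45,0],0],
    [[-0.6,0.45,0],0],
    [[-0.6,0.45,0],0],
    [[0,0,0],0],
    [[0,0,0],0],
    [[0,0,0],0]
  ]
}}

```text
time: 31.7
ee_pos: [0.4457, 0.314, 0.0116]
eef_rot: [0.519, 0.855, 0.0, -0.0]
ft_force: [0.5, 1.8, -0.5]
width: 0.0132
grip_force: 19.7
```

Emit:
{"op": "drive_tool", "data": {
  "series": [
    [[0,0,0],0],
    [[0,0,0],0],
    [[0,0,0],0],
    [[0,0,0],0],
    [[0,0,2.0],0],
    [[0,0,4.0],0],
    [[0,0,4.0],0],
    [[-1,1,4.0],0],
    [[-2,3,4.0],0],
    [[0,0,0],0]
  ],
  "hand": 0.4
}}

```text
time: 32.95
ee_pos: [0.4151, 0.3573, 0.1945]
eef_rot: [0.517, 0.856, 0.003, -0.0]
ft_force: [1.4, -0.6, -0.9]
width: 0.052
grip_force: 0.0
```

```bash
python3 q.py; python3 -c "
from h import *
snap('top','k.png',(250,150,160,120),5)"
```

```text
psi -62.24 rad 1.16 tan 0.97 tz -0.017 M -0.121 [0.4151 0.3573 0.1945] S [0.4654 0.2618]
```

View pics/k.png

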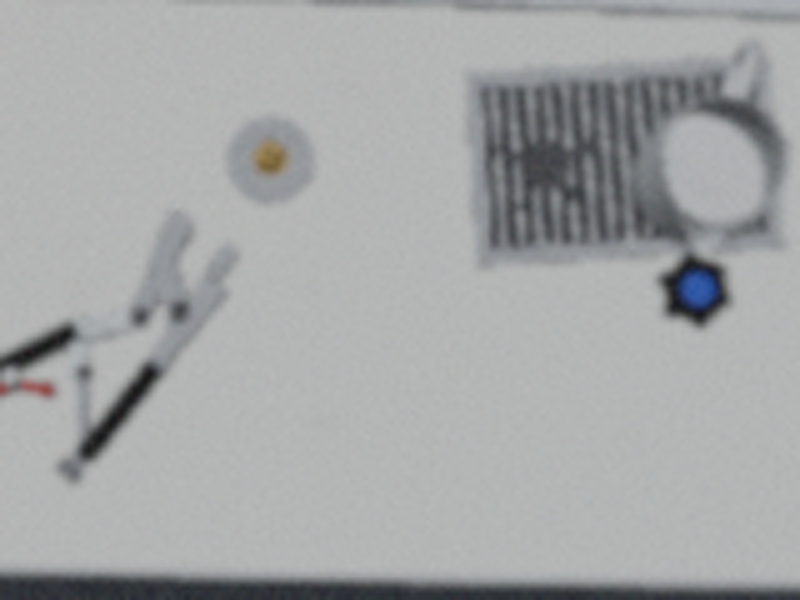

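The picture shows the pliers open and flat. Their jaws are at crop (205,245), well clear of the spindle at (268,158), and the knob and pitcher are unmoved. I'm handing in.

```bash
python3 -c "
from bench import r
print(r.close_job())"
```

```text
the job is handed in; nothing more can be done
None
```

I handed the job in at about 33 s, but no verdict came back. The pliers locked on the spindle and I turned them about 72° clockwise. I judged the valve shut from that angle and the rising torque, not by seeing the stop. I then released the lever and drew the pliers clear, and the last picture shows them open on the counter, with the knob and pitcher unmoved (tape roll not in that view).

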